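# Find the unlatched hatch of the test-port box and push it open

### The job

One of the four identical hatches in the top of the grey test-port box has been left unlatched and rocks on its axle. Press the hatches gently on their ribbed ends with closed fingertips until you find the one that gives, then push that ribbed end down until the hatch stands wide open, and leave it open with the hand clear. Grip and lift nothing, never push hard, and leave the loose fittings and the gauge where they lie.

Things in the scene. Friction and masses are not known exactly. Their poses are not given: they have to be found in the camera images.
- port_box: Grey metal box fixed to the bench, 128 (own x) x 302 (own y) x 80 mm high; origin: centre of its underside; own +x points away from the robot, +y along the row of hatches. Four bays, pitch 72 mm along y, each shut flush by an identical grey plastic hatch 104 x 62 x 6 mm; which is unlatched varies. Bays are 68 mm deep under the hatch, empty under its ribbed half, a 38 mm high brass port under the other.
- pad_1 (a point): Centre of the ribbed pad (22 x 40 mm, black rubber ribs 1 mm) on top of the hatch in the first bay (largest own y of the box), at the hatch end away from the robot, 33 mm from its axle towards the box's own +x. On the hatch's top face, 80 mm above the bench; the point belongs to the box and does not move with the hatch. Axes as the box's.
- pad_2 (a point): The same point in the second bay.
- pad_3 (a point): The same point in the third bay.
- pad_4 (a point): The same point in the fourth bay (smallest own y of the box).
- loose_hatch (a joint): Angle of the unlatched hatch, wherever it is, on the axle across its middle (along the box's y, 3 mm below the top): 0 = shut and flush, as at the start; positive = ribbed end down, other end up; stops at -0.05 and 1.05 rad. Steady friction (about 2 N at the pad), no spring: it stays where it is left. The three latched hatches sit on a rubber seal and sink only about 1 mm at 7 N, 4 mm at most.
- gauge: Bystander: small white dial gauge lying face up, 68 x 56 x 17 mm, in front of the box; origin at the centre of its underside.
- nipple: Bystander: brass threaded nipple lying down, 22 x 50 x 25 mm, in front of the box; origin at the centre of its underside.
- plug: Bystander: brass threaded plug standing up, 26 x 26 x 31 mm, in front of the box; origin at the centre of its underside.

How it is judged:
On the way:
1. the unlatched hatch has been pressed and has rocked by a few degrees (value of joint loose_hatch above 0.05 rad), for 0.05 s.
At the end, for the whole second after the job is handed in: The unlatched hatch stands open by at least 0.7 rad (of 1.05) and is at rest; the gauge and the two fittings are within 20 mm of where they lay (value of joint loose_hatch above 0.7 rad and velocity of joint loose_hatch between -0.05 and 0.05 rad/s and distance of each of gauge, nipple, plug from where it was at the start of the episode below 0.02 m); the robot touches nothing.
It fails at once if a loose bystander is lifted, carried or pushed more than 20 mm (distance of any of gauge, nipple, plug from where it was at the start of the episode above 0.02 m).
It fails at once if the fingers push on something with more than 60 N (contact force between the fingers and anything else above 60 N).
It also fails if it takes over 48 s, if anything falls off the work surface, if the arm or the gripper's body presses on something with over 40 N, if the wrist force passes 120 N, or if a joint passes its speed limit or range.

### The arm

A 7-joint arm with a two-finger parallel gripper is mounted at the origin on the work surface; the furniture and walls round the work are solid. World frame = base frame: x ahead of the robot, y to its left, z up, the work surface at z = 0. Lengths are in m, angles in rad, forces in N, time in s.
With the tool pointing down it reaches from about 0.4 to 0.9 m from the base axis. Payload 5.6 kg.
Tool frame: the origin (TCP) lies midway between the tips of the shut fingers; the grasp point (between the pads) lies 19 mm behind it; z points along the fingers, y is the line along which they close (so a half turn about z gives the same grasp; the last joint's range is limited). The gripper opens to 92 mm and grips with 3 to 60 N. Pads are 20 mm wide; open, the fingers measure 128 mm over their backs; the gripper's body (75 mm by 189 mm) begins 69 mm behind the grasp point.
Start: joints at [-1.228, 0.468, -0.012, 1.603, 0.006, 1.071, -0.056], TCP at [0.245, 0.602, 0.215] pointing down, gripper open.
Joint ranges: [-2.53, 2.53], [-0.31, 2.02], [-1.57, 1.55], [0.28, 2.44], [-1.29, 4.43], [0.15, 1.84], [-2.92, 2.92]. Speed limits (rad/s): [2.57, 2.57, 3.14, 3.14, 3.14, 3.14, 3.14].

### API

Orientations are given as a 3x3 rotation matrix whose columns are the frame's x, y, z axes.
In Python, from station import env, effector, solver, viewer, workorder, search_frame, tip_of gives the robot as it stands. Calls block until the motion is done:
- env.reach(position, orientation): joint-space move of the TCP to a pose.
- env.movel(position, frame=None, rate=0.15): straight line of the TCP; frame=None keeps the orientation; rate is the mean speed in m/s.
- env.goto_joints(angles): joint-space move.
- effector.release() and effector.grasp(squeeze=None): open the fingers fully, or close them until they stop; squeeze is the grip in N (None keeps the last).
- env.pause(seconds).
- solver.inverse_kinematics(position, orientation): joint angles nearest the present ones, or None.
- env.sense(): the state.
- viewer.read_camera(name): name is "scene" or "top" or "wrist"; returns (picture, depth): 400x640x3 uint8, red, green, blue; 400x640 float32, m along the optical axis (not along the pixel's ray), 0 where there is no reading.
- viewer.camera_info(name): a dict with "intrinsics" (3x3 intrinsics, pixels), "dist_coeffs" ([k1, k2, p1, p2, k3] as OpenCV has them; the pictures are not rectified), "eye" and "rotation" of the camera in the world; the wrist camera has in their place "T_tool_cam" (4x4, takes a point from camera to tool coordinates, whose origin is the TCP and whose axes are the flange's). Camera axes: x right, y up, looking along -z (the intrinsics and any distortion apply to the point x, -y, -z); pixel columns grow to the right and rows downward; lengths in m; the calibration is good to about 2 mm. A picture is of the moment at which its call begins: read the wrist's pose just before it. camera_info takes no time and is no camera call.
A pose or a line that the arm cannot do raises env.PlanningError and nothing moves.
- workorder.finish_job(): hands the job in; it is judged then, once.
Trained networks look in the newest picture that a camera, given by its name, has taken for a name from the list of things; names that differ only in an ending like _2 or _b are one class to them, and where a whole thing is asked for, a point or a joint stands for the part that bears it (a point fixed in the world has none). Each returns a list of dicts, best first, with "score" (0 to 1); they miss things now and then, are a little off and sometimes report something else, mostly with a low value. They report only what shows in the picture. A call takes as long as a camera call.
- search_frame(camera, name): "at" ([x, y, z] in m, in world coordinates, good to about 4 mm: the middle of the surface that is visible of it).
- tip_of(camera, name): "at" ([x, y, z] in m, in world coordinates, good to about 4 mm: a listed point, or the origin of a listed thing).
The state is a dict: "t": time; "joint_positions": joint angles; "joint_velocities": joint speeds; "tau": joint torques, N m; "ee_pos": TCP position; "tcp_rot": TCP orientation; "wrist_force": force on the tool from outside, world axes, zero at the start; "moment": the same for the moment, N m; "gripper_width": finger opening in m; "grasp_force": force on a finger pad.
Only numpy, scipy, OpenCV 4.12 (cv2) and the standard library are available. Lean on these libraries where they do the work, as an engineer would, in place of code of your own. Each camera call takes 0.05 s, during which the arm holds its last target. There are 200 camera calls.

## Working session

There is one attempt and no reset: what is moved stays moved. The work goes in short steps, each a Python script; the robot and the scene stay as the last script left them, time stands still between calls to the robot, and variables do not carry over. Pictures are saved under pics/ and viewed, at most 10 in all, crops included, and the job is handed in when it is done.

```bash
mkdir -p pics
python3 - <<'E'
from station import env, effector, solver, viewer, workorder, search_frame, tip_of
import cv2, numpy as np
for c in ("top","scene"):
    p,d=viewer.read_camera(c); cv2.imwrite(f"pics/{c}0.png",p[:,:,::-1])
    for n in ("port_box","pad_1","gauge","nipple","plug"):
        print(c,n,[(np.round(r["at"],3).tolist(),round(r["score"],2)) for r in tip_of(c,n)[:6]])
s=env.sense();print(s["t"],s["ee_pos"],s["tcp_rot"],s["wrist_force"])
i=viewer.camera_info("top");print(i)
E
```

```text
top port_box [([0.472, -0.118, -0.005], 0.71)]
top pad_1 [([0.548, -0.198, 0.076], 0.86), ([0.482, -0.069, 0.08], 0.77), ([0.445, -0.005, 0.082], 0.73), ([0.518, -0.137, 0.078], 0.69)]
top gauge [([0.368, -0.161, -0.0], 0.8)]
top nipple [([0.411, -0.228, -0.003], 0.49)]
top plug [([0.442, -0.265, 0.003], 0.67)]
scene port_box [([0.469, -0.118, -0.0], 0.58)]
scene pad_1 [([0.516, -0.134, 0.083], 0.95), ([0.449, -0.011, 0.083], 0.94), ([0.549, -0.197, 0.079], 0.84), ([0.487, -0.067, 0.082], 0.59), ([0.464, -0.119, -0.0], 0.58)]
scene gauge [([0.449, -0.007, 0.081], 0.18)]
scene nipple []
scene plug []
0.6 [0.2446587  0.60219368 0.21462613] [[-9.26448789e-01  3.76420827e-01  5.58606514e-05]
 [ 3.76420830e-01  9.26448788e-01  5.11413547e-05]
 [-3.25013618e-05  6.84069588e-05 -9.99999997e-01]] [ 0.51435076  0.44232539 -0.62371624]
{'intrinsics': array([[516.33365553,   0.        , 315.88141619],
       [  0.        , 516.33365553, 206.46149129],
       [  0.        ,   0.        ,   1.        ]]), 'dist_coeffs': array([0.00403595, 0.        , 0.        , 0.        , 0.        ]), 'eye': array([ 0.35353473, -0.12106598,  0.90480305]), 'rotation': array([[-0.02985635,  0.98850873, -0.148186  ],
       [-0.9994909 , -0.02785616,  0.0155554 ],
       [ 0.01124875,  0.14857499,  0.98883716]])}
```

View pics/top0.png

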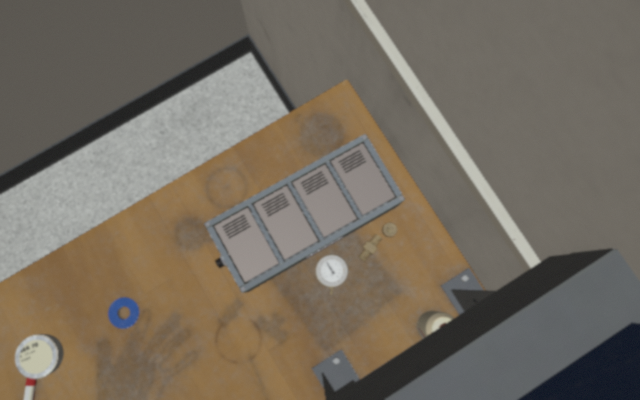

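View pics/scene0.png

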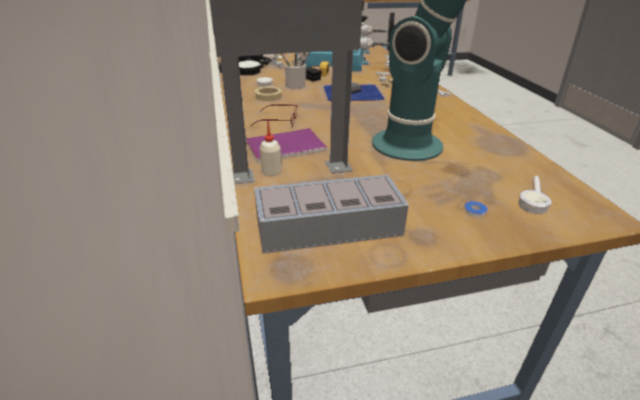

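The top view shows the box, with hatches along the row from (247,240) to (365,180). The gauge is at (332,270), the nipple at (375,243) and the plug at (390,229). The scene view shows a shelf on two posts with feet at about (245,178) and (340,168) between the base and the box, and a wall at left. The box and pad geometry fit the given sizes (216 mm between the outer pads). Next I'll map the obstacle heights.

```bash
cat > h.py <<'E'
from station import env, effector, solver, viewer, workorder, search_frame, tip_of
import cv2, numpy as np
def cloud(c):
    p,d=viewer.read_camera(c); i=viewer.camera_info(c)
    v,u=np.nonzero(d>0); z=d[v,u]
    n=cv2.undistortPoints(np.c_[u,v].astype(float)[:,None],i["intrinsics"],i["dist_coeffs"])[:,0]
    return (np.c_[n[:,0]*z,-n[:,1]*z,-z])@i["rotation"].T+i["eye"]
Y=np.array([-.471,.882,0]);Y/=np.linalg.norm(Y);X=np.array([Y[1],-Y[0],0])
M=np.array([.498,-.103,.08])
PAD=[M+Y*.072*k for k in (1.5,.5,-.5,-1.5)]
E
python3 - <<'E'
from h import *
print(viewer.camera_info("scene")["eye"])
P=np.vstack([cloud("top"),cloud("scene")])
xs=np.arange(-.1,.95,.05);ys=np.arange(.35,-.55,-.05)
print("max z cm (min z above .12); cols y",np.round(ys,2))
for x in xs:
    r=[]
    for y in ys:
        m=(abs(P[:,0]-x)<.025)&(abs(P[:,1]-y)<.025)&(P[:,2]<1.5)
        q=P[m,2]; h=q[q>.12]
        r.append(f"{100*q.max():4.0f}/{100*h.min():3.0f}" if len(h) else (f"{100*q.max():4.0f}    " if len(q) else "   .    "))
    print(f"{x:5.2f}"," ".join(r))
E
```

```text
[1.18623944 0.06819409 0.54770528]
max z cm (min z above .12); cols y [ 0.35  0.3   0.25  0.2   0.15  0.1   0.05  0.   -0.05 -0.1  -0.15 -0.2
 -0.25 -0.3  -0.35 -0.4  -0.45 -0.5 ]
-0.10    0        0        0        0        0        0        0      -85      -85        0        0        0        0        0        0        4        3        3    
-0.05    0        0        0        0        0       33/ 24   34/ 22  -85        1        1        0        0        0        0        0        4        0        0    
 0.00    0        0        0        0        0       32/ 28   33/ 12   39/ 37   19/ 12    2        0        0        0        1        4        4        3        2    
 0.05    0        0        0        0        0       42/ 36   41/ 12   41/ 12   37/ 12   32/ 28    0       -0        1        1        1        1        0        0    
 0.10    2        0        0        0        0       42/ 41   42/ 22   41/ 22    2        1        0        1        1        1        1        1        1        0    
 0.15    2        0        0        0        0        0        0        0       
[... 1903 characters left out ...]
.        .        .        .    
 0.75  -85      -85      -85        .        .        .        .        .        .        .       25/ 25   48/ 12    .        .        .        .        .        .    
 0.80  -85      -85      -85      -85      -86        .        .        .        .        .       49/ 12   49/ 12    .        .        .        .        .        .    
 0.85  -85      -85      -85      -85      -85      -85        .        .        .        .       50/ 12    .        .        .        .        .        .        .    
 0.90  -85      -85      -85      -85      -85      -85      -85      -85        .       51/ 12   50/ 12    .        .        .        .        .        .        .
```

```bash
cat >> h.py <<'E'
R=np.c_[Y,X,[0,0,-1]]
def probe(k):
    p=PAD[k]-.004*X
    if k==3: p=p+.008*Y
    env.movel([*p[:2],.12],R,.15) if k else env.reach([*p[:2],.12],R)
    env.pause(.2); f0=env.sense()["wrist_force"][2]; zc=None; log=[]
    for z in np.arange(.094,.06,-.0015):
        env.movel([*p[:2],z],None,.03); s=env.sense(); f=s["wrist_force"][2]-f0; za=s["ee_pos"][2]
        log.append((round(za*1e3,1),round(f,1)))
        if zc is None and f>1.5: zc=za
        if f>8: break
        if zc and zc-za>.006: break
    loose=bool(f<=8)
    print(k+1,"loose" if loose else "latched","t",round(s["t"],1),log)
    if not loose: env.movel([*p[:2],.12],None,.15)
    return loose
E
python3 - <<'E'
from h import *
P=np.vstack([cloud("top"),cloud("scene")]); a=(P-M)@X; b=(P-M)@Y
m=(abs(a)<.12)&(b<-.14)&(b>-.4)&(P[:,2]>.15)&(P[:,2]<.7); print("wall b pct",np.percentile(b[m],[0.5,5,25,50]))
for k in range(4):
    q=solver.inverse_kinematics([*PAD[k][:2],.1],R); print(k+1,None if q is None else np.round(q,2))
effector.grasp(5)
p=PAD[0]-.004*X
env.reach([*p[:2],.2],R)
s=env.sense();print(s["t"],s["ee_pos"],s["wrist_force"],s["gripper_width"],np.round(s["joint_positions"],2))
for k in range(2):
    if probe(k): break
E
```

```text
wall b pct [-0.21599276 -0.21526289 -0.21409457 -0.21272528]
1 [-0.45  0.32  0.46  2.2  -0.23  0.67  0.66]
2 [-0.38  0.39  0.55  2.12 -0.31  0.71  0.87]
3 [-0.34  0.49  0.67  2.02 -0.43  0.78  1.08]
4 [-0.3   0.61  0.79  1.9  -0.56  0.87  1.27]
4.4333 [ 0.44394638 -0.00860303  0.1999895 ] [ 0.1117328  -0.70231445  0.21541618] 0.0007976305244372957 [-0.58  0.13  0.57  2.13 -0.09  0.9   0.54]
1 loose t 9.6 [(np.float64(94.1), np.float64(0.4)), (np.float64(92.5), np.float64(0.6)), (np.float64(90.9), np.float64(0.2)), (np.float64(89.4), np.float64(-0.1)), (np.float64(87.9), np.float64(0.2)), (np.float64(86.4), np.float64(-0.7)), (np.float64(84.9), np.float64(0.7)), (np.float64(83.4), np.float64(1.3)), (np.float64(81.9), np.float64(1.4)), (np.float64(80.4), np.float64(-0.3)), (np.float64(79.0), np.float64(2.0)), (np.float64(77.5), np.float64(3.1)), (np.float64(76.0), np.float64(2.4)), (np.float64(74.4), np.float64(2.1)), (np.float64(72.9), np.float64(1.9))]
```

Run:
```python
from h import *
s=env.sense();p=s["ee_pos"];log=[]
for z in np.arange(.07,.028,-.002):
    env.movel([p[0],p[1],z],None,.03); s=env.sense(); f=s["wrist_force"]; log.append((round(s["ee_pos"][2]*1e3,1),*np.round(f,1).tolist()))
    if np.linalg.norm(f)>10: break
print(s["t"],log)
env.movel([p[0],p[1],.2],None,.15)
e=p+.0; env.movel([p[0]-.06,p[1]+.12,.2],None,.2)
pic,d=viewer.read_camera("top"); cv2.imwrite("pics/top1.png",cv2.resize(pic[100:320,170:430,::-1],None,fx=2.5,fy=2.5))
pic,d=viewer.read_camera("scene"); cv2.imwrite("pics/scene1.png",cv2.resize(pic[150:260,230:430,::-1],None,fx=3,fy=3))
print(env.sense()["t"])
```

```text
12.8167 [(np.float64(69.8), 0.8, -0.8, 0.4), (np.float64(67.9), -0.1, -0.6, 0.7), (np.float64(65.9), 1.0, -0.2, 0.9), (np.float64(63.9), 1.6, -0.1, 0.9), (np.float64(61.9), 2.1, 1.4, 1.3), (np.float64(59.9), 2.9, 0.2, 1.2), (np.float64(57.9), 1.5, 0.4, 1.3), (np.float64(55.8), 1.8, 1.1, 0.4), (np.float64(53.9), 2.5, 0.1, 1.2), (np.float64(52.3), 3.1, 1.6, 4.4), (np.float64(50.6), 5.2, 3.0, 5.3), (np.float64(49.0), 5.3, 2.3, 7.9), (np.float64(47.4), 6.5, 3.5, 10.6)]
14.9083
```

View pics/scene1.png

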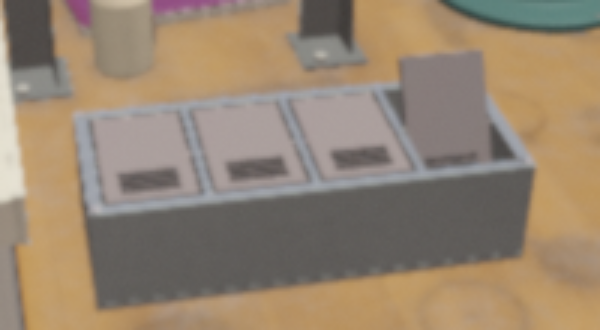

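View pics/top1.png

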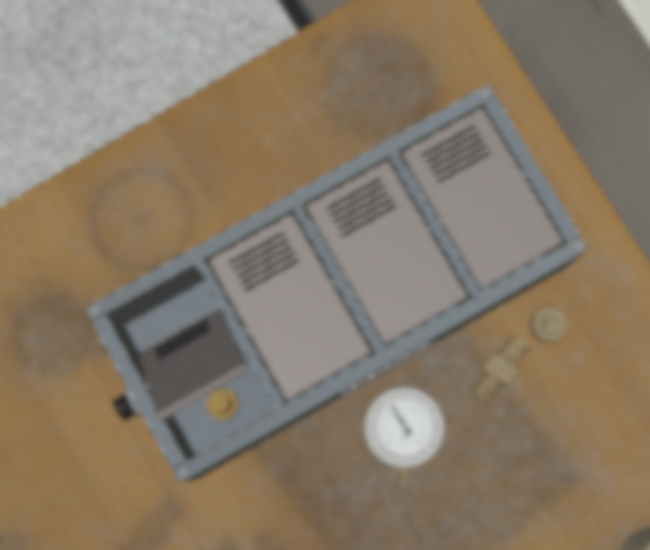

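Hatch 1 stands steeply open: its raised end is at (443,60) in the scene crop, and the brass port shows at (222,404) in the top crop. Pushing met the end stop, the fittings are where they were, and the hand is clear.

```bash
python3 -c "
from h import *
print(env.sense()['wrist_force'],workorder.finish_job())"
```

```text
the job is handed in; nothing more can be done
[-0.37664876  0.00210151  0.40737878] None
```

The unlatched hatch was in the first bay; I pushed it open to about its end stop, left the hand clear without disturbing the gauge or fittings, and handed the job in at about 15 s (no verdict was returned).

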